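Open the ware crate's gate and hold it for the potter

TASK

Open the wooden ware crate so that the potter can take the pots out: squeeze the two tabs of the red catch fully together first, then those of the blue catch, then take the gate by its upright handle and swing it past its detent until it stands wide open, close to its stop. It springs back, so finish while still holding the handle with the gate wide open, and leave the pots, the tools and the other things on the table where they are.

Things in the scene. Friction and masses are not known exactly. Their poses are not given: they have to be found in the camera images.
- crate: open slatted wooden crate fixed on the table, 220 (x) x 300 (y) x 150 mm tall; origin under its centre, x points away from the gate, y towards the gate's hinge end. Front beam 25 mm wide along y at x = -97.5 mm, top 150 mm above the table; on it the catches at y = 70 and -15 mm and, at y = 135 mm, a steel detent housing 13 mm tall
- red_catch: red squeeze catch on the crate's front beam (red and blue may be either way round). Origin at its base centre on the beam top, 150 mm above the table; axes as the crate's. White middle post 9 mm wide (y), 36 mm tall; a red upright tab on each side at y = +/-16.5 mm, 7 mm thick, 18 mm wide (x), 3 to 45 mm above the beam. Outer faces 40 mm apart, 24 mm when squeezed together along y
- blue_catch: blue squeeze catch on the crate's front beam (red and blue may be either way round). Origin at its base centre on the beam top, 150 mm above the table; axes as the crate's. White middle post 9 mm wide (y), 36 mm tall; a blue upright tab on each side at y = +/-16.5 mm, 7 mm thick, 18 mm wide (x), 3 to 45 mm above the beam. Outer faces 40 mm apart, 24 mm when squeezed together along y
- red_catch_left (a joint): inward travel of the red catch's tab on its +y side: 0 = out (locked), 0.008 m = fully in, at its stop. About 3 N moves a tab; it stays where left. Its low arm (13 mm above the beam) reaches forward over the gate to a barb holding a steel lug of the gate (14 mm tall, at x = -27 to -15, y = +/-28 mm of the catch)
- red_catch_right (a joint): inward travel of the red catch's tab on its -y side: 0 = out (locked), 0.008 m = fully in, at its stop. About 3 N moves a tab; it stays where left. Its low arm (13 mm above the beam) reaches forward over the gate to a barb holding a steel lug of the gate (14 mm tall, at x = -27 to -15, y = +/-28 mm of the catch)
- blue_catch_left (a joint): inward travel of the blue catch's tab on its +y side: 0 = out (locked), 0.008 m = fully in, at its stop. About 3 N moves a tab; it stays where left. Its low arm (13 mm above the beam) reaches forward over the gate to a barb holding a steel lug of the gate (14 mm tall, at x = -27 to -15, y = +/-28 mm of the catch)
- blue_catch_right (a joint): inward travel of the blue catch's tab on its -y side: 0 = out (locked), 0.008 m = fully in, at its stop. About 3 N moves a tab; it stays where left. Its low arm (13 mm above the beam) reaches forward over the gate to a barb holding a steel lug of the gate (14 mm tall, at x = -27 to -15, y = +/-28 mm of the catch)
- gate_hinge (a point): point on the gate's upright hinge axis, 150 mm above the table (the gate's top edge), at x = -118, y = 135 mm of the crate; its axes turn with the gate: -y runs along the gate from the hinge to the handle, and on the shut gate its axes are parallel to the crate's
- gate (a joint): swing of the slatted wooden gate (250 mm long, 14 mm thick, 18 to 150 mm above the table): 0 = shut, growing as its free end swings out towards the robot, clockwise from above; stop at 1.3 rad. A spring pulls it shut (0.4 N at the handle when shut, 1.7 N wide open); a detent between 0.25 and 0.85 rad takes up to 4 N there to pass. Let go, it swings back to the detent or shut
- gate_handle: upright round dark wooden handle, 20 mm in diameter and 55 mm tall, standing on the gate's top edge, 232 mm from the hinge axis and in line with it along the gate; origin at its foot (150 mm above the table), z up. Free from 150 to 205 mm above the table; it may be pinched from any side and turns on its own upright pin
- pot_brown: brown terracotta pot, 80 mm wide, 85 mm tall, standing inside the crate; origin under its centre
- pot_green: dark green pot, 80 mm wide, 55 mm tall, standing inside the crate; origin under its centre
- jug: dark brown corked jug, 90 mm wide, 152 mm tall, on the table; origin under its centre
- jar_lid: round terracotta jar lid, 112 mm wide, 38 mm tall with its knob, on the table; origin under its centre
- bowl: white bowl, 120 mm wide, 50 mm tall, on the table; origin under its centre
- loop_tool: trimming tool with a wooden handle and a steel loop, 160 mm long, 14 mm thick, lying on the table; origin under the middle of the handle, x towards the loop
- wood_rib: flat wooden rib, 90 x 45 x 8 mm, lying on the table; origin under its centre

How it is judged:
On the way, in this order (a step that is already met when the one before it is completed fails the run):
1. the red catch is squeezed in by the fingers: both its tabs in by more than 6 mm of 8 (value of joint each of red_catch_left, red_catch_right above 0.006 m and contact force between the fingers and red_catch above 1 N), for 0.1 s.
2. then the blue catch is squeezed in by the fingers in the same way (value of joint each of blue_catch_left, blue_catch_right above 0.006 m and contact force between the fingers and blue_catch above 1 N), for 0.1 s.
3. then the gate is swung past its detent (more than 0.9 rad) by its handle (value of joint gate above 0.9 rad and contact force between the fingers and gate_handle above 0.5 N), for 0.1 s.
At the end, for the whole second after the job is handed in: The gate stands open by more than 1.05 rad (stop at 1.3) and still (slower than 0.1 rad/s), with the fingers bearing on its handle with more than 0.8 N; all four tabs are still in by more than 5 mm; the pots, jug, lid, bowl, trimming tool and rib are within 30 mm of where they were (value of joint gate above 1.05 rad and velocity of joint gate between -0.1 and 0.1 rad/s and contact force between the fingers and gate_handle above 0.8 N and value of joint each of red_catch_left, red_catch_right, blue_catch_left, blue_catch_right above 0.005 m and distance of each of pot_brown, pot_green, jug, jar_lid, bowl, loop_tool, wood_rib from where it was at the start of the episode below 0.03 m); the arm keeps its last pose, push and grip.
It fails at once if a tab of the blue catch is pressed in (3 mm) before both tabs of the red one (value of joint any of blue_catch_left, blue_catch_right above 0.003 m and value of joint any of red_catch_left, red_catch_right below 0.003 m).
It fails at once if a pot, tool or other bystander is moved more than 30 mm (distance of any of pot_brown, pot_green, jug, jar_lid, bowl, loop_tool, wood_rib from where it was at the start of the episode above 0.03 m).
It also fails if it takes over 58 s, if anything falls off the work surface, if the arm or the gripper's body presses on something with over 40 N, if the wrist force passes 120 N, or if a joint passes its speed limit or range.

ROBOT

A 7-joint arm with a two-finger parallel gripper is mounted at the origin on the work surface. World frame = base frame: x ahead of the robot, y to its left, z up, the work surface at z = 0. Lengths are in m, angles in rad, forces in N, time in s.
With the tool pointing down it reaches from about 0.4 to 0.85 m from the base axis. Payload 6.9 kg.
Tool frame: the origin (TCP) lies midway between the tips of the shut fingers; the grasp point (between the pads) lies ctrl.grip_depth behind it (ctrl.grip_depth is the distance from the TCP to the grasp point, in m); x points along the fingers, y is the direction in which the jaws open and shut, and the axes are right-handed (so a half turn about x gives the same grasp; the last joint's range is limited). The gripper opens to 85 mm and grips with 20 to 120 N. Pads are 22 mm wide; open, the fingers measure 114 mm over their backs; the gripper's body (76 mm by 85 mm) begins 54 mm behind the grasp point. The pads swing forward as they close: fully open they stand 13 mm farther back than shut.
Start: joints at [-1.151, 0.507, -0.238, 1.5, 0.126, 1.149, -0.155], TCP at [0.193, 0.594, 0.231] pointing down, gripper open.
Joint ranges: [-3.08, 3.08], [-0.24, 2.05], [-1.43, 1.35], [0, 2.5], [-1.52, 4.66], [0.17, 1.96], [-2.89, 2.89]. Speed limits (rad/s): [2.39, 2.39, 3.14, 3.14, 3.14, 3.14, 3.14].

INTERFACE

Orientations are given as a unit quaternion [x, y, z, w].
In Python, from station import ctrl gives the robot as it stands. The module is installed in compiled form; this text tells all that it offers.
- The arm moves only by the shell command python3 -m jog 'ROWS' [FORCE]. ROWS is JSON, a list of rows, each a list of 5 numbers: the shift along the world's x, y, z in cm, then the turn about the world's z in degrees, then the finger opening in cm, from 0 to 8.54. A call has 1 to 12 rows; each row is the pose to reach, as a shift and turn from the pose commanded when the call began; what a row does not reach only later rows make up. A row lasts 1/10 s, in which the tool goes at most 50 mm and 8.59 degrees, less where a joint would pass 70% of its speed; a pose out of reach is approached as far as the arm can. A call with a gripper value outside its range is refused whole. The fingers move at their own pace and stop on an object; FORCE is the grip in N (left out, the last holds). Time passes only in rows, so rows that repeat a pose let the fingers close. It gives the time, the measured TCP pose, the force and the opening at its end, in the units of the state.
- ctrl.get_obs(): the state, without advancing time (a new reading comes with each control period).
- ctrl.camera(name): name is "scene" or "top" or "wrist"; returns a dict with "pixels" (384x512x3 uint8, red, green, blue), "range_z" (384x512 float32, m along the optical axis (not along the pixel's ray), 0 where there is no reading), "mtx" (3x3 intrinsics, pixels), "cam_to_world" (4x4, takes a point from camera to world coordinates). Camera axes: x right, y up, looking along -z (the intrinsics and any distortion apply to the point x, -y, -z); pixel columns grow to the right and rows downward; lengths in m; the calibration is good to about 2 mm. A picture is of the moment at which its call begins.
- ctrl.close_job(): hands the job in, once; it reports no verdict.
The state is a dict: "time": time; "joints": joint angles; "dq": joint speeds; "joint_torque": joint torques, N m; "tcp_pos": TCP position; "tcp_rot": TCP orientation; "force": force on the tool from outside, world axes, zero at the start; "torque": the same for the moment, N m; "gripper_width": opening from 0.0 (shut) to 1.0 (fully open).
Only numpy, scipy, OpenCV 4.12 (cv2) and the standard library are available. Lean on these libraries where they do the work, as an engineer would, in place of code of your own. Each camera call takes 0.05 s, during which the arm holds its last target. There are 200 camera calls.

## Working session

There is one attempt and no reset: what is moved stays moved. The work goes in short steps, Python scripts to look and compute and a shell command to move; the robot and the scene stay as the last step left them, time stands still between calls to the robot, and variables do not carry over. Pictures are saved under pics/ and viewed, about 8 in all and at most 12, crops included, and the job is handed in when it is done.

```bash
mkdir -p pics; cat > h.py <<'E'
import numpy as np, cv2
from station import ctrl
def snap(name,fn):
    c=ctrl.camera(name); cv2.imwrite('pics/'+fn+'.png',c['pixels'][:,:,::-1])
    np.savez('pics/'+fn+'.npz',**{k:np.asarray(c[k]) for k in ('pixels','range_z','mtx','cam_to_world')})
    return c
def cloud(c):
    z=c['range_z']; K=c['mtx']; h,w=z.shape
    u,v=np.meshgrid(np.arange(w),np.arange(h))
    p=np.stack([(u-K[0,2])/K[0,0]*z,-(v-K[1,2])/K[1,1]*z,-z,np.ones_like(z)],-1)
    return (p@np.asarray(c['cam_to_world']).T)[...,:3]
E
python3 - <<'E'
from h import *
a=snap('top','top1');b=snap('scene','scene1')
cv2.imwrite('pics/both.png',cv2.resize(np.vstack([a['pixels'],b['pixels']])[:,:,::-1],None,fx=.78,fy=.78))
print(ctrl.get_obs(),ctrl.grip_depth)
P=cloud(a)
hsv=cv2.cvtColor(a['pixels'],cv2.COLOR_RGB2HSV)
for n,m in (('red',((hsv[...,0]<6)|(hsv[...,0]>174))&(hsv[...,1]>170)),('blue',(abs(hsv[...,0].astype(int)-112)<12)&(hsv[...,1]>130))):
    m=m&(P[...,2]>.15)&(a['range_z']>0)
    k,l,s,ce=cv2.connectedComponentsWithStats(m.astype(np.uint8))
    for i in range(1,k):
        if s[i,4]>8: print(n,s[i],ce[i],P[l==i].mean(0),P[l==i].max(0))
E
```

```text
{'time': 0.1, 'joints': array([-1.15144659,  0.50825924, -0.23750914,  1.5010142 ,  0.12571215,
        1.14891602, -0.15483926]), 'dq': array([-0.00015582, -0.0022123 , -0.00050379, -0.00337453, -0.00011226,
        0.00047743,  0.00049085]), 'joint_torque': array([-4.59987670e-03, -6.21829391e+01, -2.19462454e+00, -2.50203520e+01,
        1.24622704e-02,  7.83664989e-03, -5.16535081e-06]), 'tcp_pos': array([0.19289972, 0.59401809, 0.23051888]), 'tcp_rot': array([ 0.10995894,  0.69848663, -0.11108744,  0.6983445 ]), 'force': array([-0.58871206, -0.59189906, -0.01551962]), 'torque': array([0.0332008 , 0.03614195, 0.00930263]), 'gripper_width': 1.0016837572946475} 0.0187
red [281 145   3   6  12] [281.66666667 147.66666667] [ 0.68225953 -0.05853968  0.19082328] [ 0.69206359 -0.05599111  0.19924063]
red [271 146   3  15  29] [271.79310345 152.75862069] [ 0.6695781  -0.02711891  0.16967049] [ 0.69292376 -0.02330805  0.19731188]
red [280 152   3   9  17] [281.         155.64705882] [ 0.66140609 -0.05827626  0.16122042] [ 0.67335558 -0.05457981  0.16642189]
blue [  65   90   56   54 2342] [ 92.73612297 116.67591802] [0.79749532 0.57902311 0.1641277 ] [0.89265392 0.67332323 0.17124698]
blue [245 146   3   5  11] [246.         148.54545455] [0.68145576 0.05841236 0.18276105] [0.68961807 0.06156628 0.19621427]
blue [255 146   3  15  34] [255.85294118 153.44117647] [0.66766489 0.02594124 0.16860722] [0.68919524 0.02884607 0.19560553]
blue [245 152   3   9  16] [245.8125 155.75  ] [0.66149978 0.05959598 0.16113293] [0.67617242 0.06242984 0.16693468]
```

View pics/both.png

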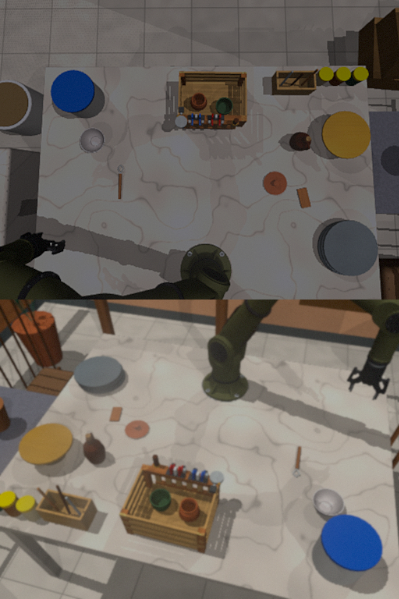

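The top image shows the crate at about (212,98) in the scaled view. Blue is on the hinge side (+y), red is in the middle, and the handle is further right. Next I'll crop this area and work out the yaw.

```bash
python3 - <<'E'
from h import *
from scipy.spatial.transform import Rotation as R
a=dict(np.load('pics/top1.npz')); b=dict(np.load('pics/scene1.npz'))
t=cv2.resize(a['pixels'][85:175,205:335],None,fx=5,fy=5,interpolation=cv2.INTER_CUBIC)
s=cv2.resize(b['pixels'][180:340,140:300],(450,450),interpolation=cv2.INTER_CUBIC)
s=s[:450]; im=np.zeros((450,800,3),np.uint8); im[:,:450]=cv2.resize(t,(450,312))[:1].repeat(450,0)*0
im=np.vstack([cv2.resize(t,(480,332)),np.zeros((0,480,3),np.uint8)]); H=450
out=np.zeros((450,800,3),np.uint8); out[:332,:480]=im; out[:320,480:]=cv2.resize(s,(320,320))
cv2.imwrite('pics/crop1.png',out[:,:,::-1])
P=cloud(a)
m=(abs(P[...,2]-.15)<.006)&(abs(P[...,1])<.25)&(P[...,0]>.55)&(P[...,0]<.95)
q=P[m][:,:2].astype(np.float32); print(len(q),q.min(0),q.max(0),cv2.minAreaRect(q))
for n in ('top1',):
  g=(P[...,2]>.165)&(abs(P[...,1])<.25)&(P[...,0]>.6)&(P[...,0]<.95)
  k,l,st,ce=cv2.connectedComponentsWithStats(g.astype(np.uint8))
  for i in range(1,k):
    if st[i,4]>4: Q=P[l==i]; T=Q[Q[:,2]>Q[:,2].max()-.006]; print(st[i],Q.max(0).round(3),'top',T.mean(0).round(4),len(T))
print(R.from_quat(ctrl.get_obs()['tcp_rot']).as_matrix().round(3))
E
```

```text
1187 [ 0.64485836 -0.17870823] [0.8914143  0.12124705] ((0.7680714130401611, -0.028687193989753723), (0.29992181062698364, 0.24657931923866272), 89.968994140625)
[245 145   2   8  15] [0.691 0.062 0.197] top [0.6841 0.0598 0.1947] 10
[255 145   2   7  14] [0.691 0.029 0.196] top [0.6825 0.0271 0.1939] 12
[271 145   2   8  15] [ 0.69  -0.023  0.197] top [ 0.6816 -0.025   0.1956] 10
[280 145   3   7  18] [ 0.69  -0.054  0.199] top [ 0.6827 -0.0581  0.1954] 8
[250 146   3   6  15] [0.69  0.045 0.19 ] top [0.6835 0.0433 0.1862] 7
[275 146   3   6  17] [ 0.689 -0.037  0.191] top [ 0.6812 -0.0412  0.1882] 6
[298 151   8   8  46] [ 0.668 -0.113  0.21 ] top [ 0.66   -0.124   0.2056] 21
[283 154   3   4   7] [ 0.666 -0.064  0.167] top [ 0.6602 -0.0679  0.1663] 7
[[-0.     0.309  0.951]
 [-0.002  0.951 -0.309]
 [-1.    -0.002  0.   ]]
```

View pics/crop1.png

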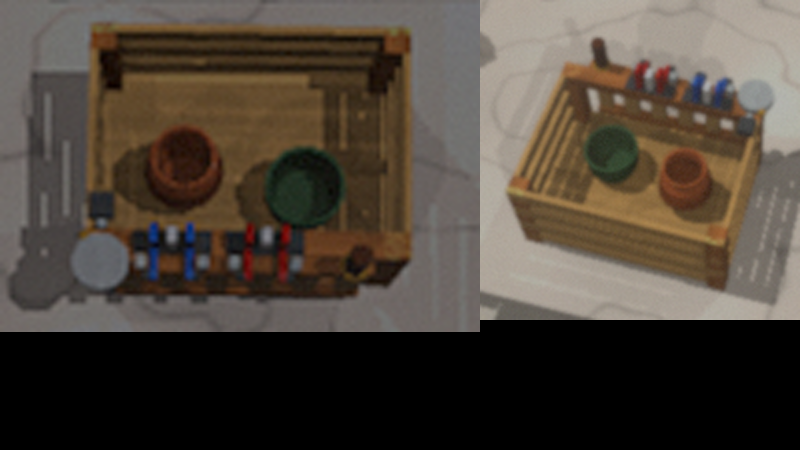

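The crate is square to the world axes. Red is at (0.683, -0.042), blue at (0.683, 0.043) and the handle at (0.660, -0.124). That puts the hinge near (0.660, 0.108). I'll move above red.

```bash
python3 -m jog '[[3,-4,1,2,8],[6,-8,2,4,6],[9,-12,3,6,6],[12,-16,4,8,6],[15,-20,4,10,6],[18,-24,4,12,6],[21,-28,4,14,6],[24,-32,4,16,6],[27,-36,4,18,6],[30,-40,4,18,6],[33,-43,4,18,6],[36,-47,4,18,6]]' 20
python3 -m jog '[[3,-4,0,0,6],[6,-8,0,0,6],[9,-12,0,0,6],[12,-15,0,0,6],[13,-16.6,0,0,6],[13,-16.6,0,0,6],[13,-16.6,0,0,6]]'
python3 - <<'E'
from h import *
from scipy.spatial.transform import Rotation as R
o=ctrl.get_obs();print(o['tcp_pos'],o['gripper_width'],o['force'],R.from_quat(o['tcp_rot']).as_matrix().round(3))
c=snap('wrist','w1');P=cloud(c)
h=cv2.cvtColor(c['pixels'],cv2.COLOR_RGB2HSV)
for n,m in (('red',((h[...,0]<6)|(h[...,0]>174))&(h[...,1]>150)),('blue',(abs(h[...,0].astype(int)-112)<12)&(h[...,1]>130))):
    m=m&(P[...,2]>.187)&(P[...,2]<.205)&(abs(P[...,1])<.1)
    k,l,s,ce=cv2.connectedComponentsWithStats(m.astype(np.uint8))
    for i in range(1,k):
        if s[i,4]>15: Q=P[l==i];print(n,s[i],Q.min(0).round(4),Q.max(0).round(4))
E
```

```text
time: 1.3
tcp_pos: [0.5538, 0.1234, 0.2711]
tcp_rot: [-0.0, 0.707, 0.001, 0.707]
force: [0.5, 0.9, -0.2]
gripper_width: 0.702
time: 2.0
tcp_pos: [0.6825, -0.0413, 0.2704]
tcp_rot: [0.0, 0.708, 0.0, 0.707]
force: [0.6, 0.9, -0.6]
gripper_width: 0.707
[ 0.68254649 -0.04129827  0.27038627] 0.7068627488984996 [ 0.62617435  0.85220125 -0.61388081] [[-0.002  0.     1.   ]
 [ 0.001  1.    -0.   ]
 [-1.     0.001 -0.002]]
red [230 186  10  26 234] [ 0.672  -0.0625  0.1873] [ 0.6897 -0.0554  0.1977]
red [272 187   9  25 207] [ 0.6727 -0.031   0.1873] [ 0.6896 -0.0249  0.1973]
blue [341 188  12  25 240] [0.6736 0.0219 0.187 ] [0.6908 0.0284 0.1974]
blue [381 189  15  24 260] [0.6741 0.0539 0.187 ] [0.6905 0.0605 0.1979]
```

View pics/w1.png

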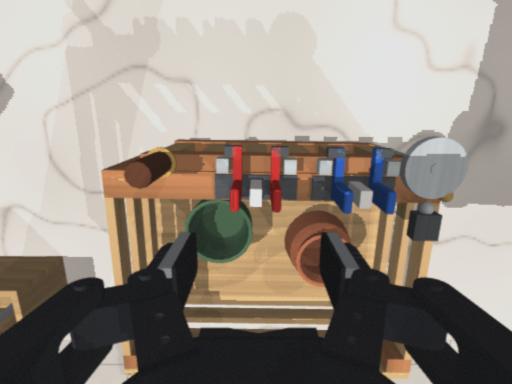

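The wrist view shows the red tabs at pixels (237,186) and (276,186), straddled by the fingers at 60 mm. Red's centre in y is between -0.0415 and -0.0437, so I'll take -0.0425 and descend, then squeeze.

```bash
python3 -m jog '[[0,-0.1,-3,0,6],[0,-0.1,-6,0,6],[0,-0.1,-8.5,0,6],[0,-0.1,-10.2,0,6],[0,-0.1,-10.2,0,6]]' 20
python3 -m jog '[[0,0,0,0,4],[0,0,0,0,2],[0,0,0,0,2],[0,0,0,0,2],[0,0,0,0,2],[0,0,0,0,2],[0,0,0,0,2]]' 20
python3 - <<'E'
from h import *
c=snap('wrist','w2')
E
```

```text
time: 2.55
tcp_pos: [0.6809, -0.0406, 0.167]
tcp_rot: [-0.001, 0.709, 0.001, 0.705]
force: [-0.8, -0.1, -0.6]
gripper_width: 0.7
time: 3.25
tcp_pos: [0.6837, -0.0433, 0.1719]
tcp_rot: [-0.0, 0.706, -0.001, 0.708]
force: [-1.1, -1.3, 6.5]
gripper_width: 0.266
```

View pics/w2.png

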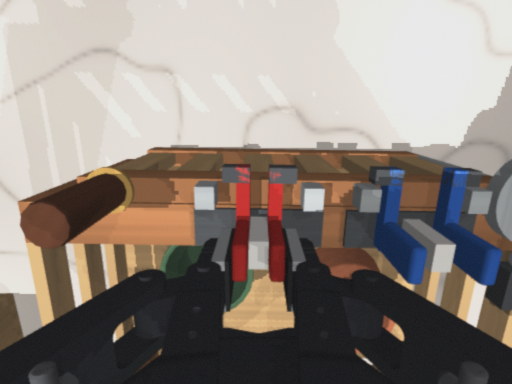

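The red tabs lie flush against the white post at pixels (241,236) and (276,236), and the opening reads 22.7 mm, so red is fully squeezed. Next I'll hold, release, rise and go to blue.

```bash
python3 -m jog '[[0,0,0,0,2],[0,0,0,0,2],[0,0,0,0,4],[0,0,0,0,6],[0,0,0,0,6],[0,0,2,0,6],[0,0,5,0,6],[0,0,7,0,6],[0,4,7,0,6],[0,8.5,7,0,6],[0,8.5,7,0,6],[0,8.5,7,0,6]]' 20
python3 - <<'E'
from h import *
c=snap('wrist','w3');P=cloud(c)
h=cv2.cvtColor(c['pixels'],cv2.COLOR_RGB2HSV)
for n,m in (('red',((h[...,0]<6)|(h[...,0]>174))&(h[...,1]>150)),('blue',(abs(h[...,0].astype(int)-112)<12)&(h[...,1]>130))):
    m=m&(P[...,2]>.187)&(P[...,2]<.205)&(abs(P[...,1])<.1)
    k,l,s,ce=cv2.connectedComponentsWithStats(m.astype(np.uint8))
    for i in range(1,k):
        if s[i,4]>15: Q=P[l==i];print(n,s[i],Q.min(0).round(4),Q.max(0).round(4))
E
```

```text
time: 4.5
tcp_pos: [0.6827, 0.0448, 0.2391]
tcp_rot: [-0.001, 0.707, 0.002, 0.707]
force: [0.0, -0.9, -1.0]
gripper_width: 0.701
red [103 197  17  30 398] [ 0.672  -0.0549  0.1872] [ 0.6898 -0.0477  0.1977]
red [130 198  17  29 377] [ 0.6724 -0.0377  0.1871] [ 0.6901 -0.0305  0.1976]
blue [224 199  12  30 296] [0.6736 0.0225 0.1873] [0.6912 0.0295 0.1974]
blue [273 200  11  29 278] [0.6742 0.0543 0.1873] [0.691  0.0607 0.1972]
```

Red stays squeezed, 24.4 mm over the outer faces. Blue is centred at y of about 0.042, so I'll descend and squeeze.

```bash
python3 -m jog '[[0,0,-3,0,6],[0,0,-5.5,0,6],[0,0,-7,0,6],[0,0,-7,0,6],[0,0,-7,0,4],[0,0,-7,0,2],[0,0,-7,0,2],[0,0,-7,0,2],[0,0,-7,0,2],[0,0,-7,0,2],[0,0,-7,0,2],[0,0,-7,0,2]]' 20
python3 -m jog '[[0,0,0,0,2],[0,0,0,0,2]]'
```

```text
time: 5.75
tcp_pos: [0.6838, 0.0417, 0.1715]
tcp_rot: [0.0, 0.706, -0.0, 0.708]
force: [-1.3, -1.9, 5.6]
gripper_width: 0.271
time: 5.95
tcp_pos: [0.6838, 0.0417, 0.1715]
tcp_rot: [0.0, 0.706, -0.0, 0.708]
force: [-0.5, -1.2, 6.0]
gripper_width: 0.265
```

Blue gives the same reading as red did. I'll release, rise above the catches and go above the handle, then check the tabs and handle with the wrist camera.

```bash
python3 -m jog '[[0,0,0,0,4],[0,0,0,0,6],[0,0,0,0,6],[0,0,3,0,6],[0,0,6,0,6],[0,0,8.5,0,6],[-1,-4,9,0,6],[-1.5,-8,9,0,6],[-2.3,-12,9,0,6],[-2.3,-14.5,9,0,6],[-2.3,-16.6,9,0,6],[-2.3,-16.6,9,0,6]]' 20
python3 - <<'E'
from h import *
c=snap('wrist','w4');P=cloud(c)
h=cv2.cvtColor(c['pixels'],cv2.COLOR_RGB2HSV)
for n,m in (('red',((h[...,0]<6)|(h[...,0]>174))&(h[...,1]>150)),('blue',(abs(h[...,0].astype(int)-112)<12)&(h[...,1]>130)),('hdl',(P[...,2]>.198)&(P[...,2]<.212)&(abs(P[...,1]+.124)<.03)&(P[...,0]>.63)&(P[...,0]<.69))):
    m=m&(P[...,2]>.187)&(P[...,2]<.212)&(abs(P[...,1])<.16)
    k,l,s,ce=cv2.connectedComponentsWithStats(m.astype(np.uint8))
    for i in range(1,k):
        if s[i,4]>15: Q=P[l==i];print(n,s[i],Q.min(0).round(4),Q.max(0).round(4))
print(ctrl.get_obs()['tcp_pos'])
E
```

```text
time: 7.15
tcp_pos: [0.6594, -0.1282, 0.2591]
tcp_rot: [0.001, 0.707, -0.003, 0.707]
force: [-0.1, -0.7, -0.5]
gripper_width: 0.705
red [356 220  12  26 264] [ 0.6719 -0.0556  0.1871] [ 0.6895 -0.049   0.1977]
red [378 220  15  27 305] [ 0.6724 -0.039   0.1871] [ 0.691  -0.0315  0.1974]
blue [468 221  18  26 340] [0.6733 0.0286 0.187 ] [0.6906 0.0355 0.1973]
blue [490 222  20  25 345] [0.6738 0.0452 0.187 ] [0.6904 0.0522 0.1974]
hdl [249 195  30  31 683] [ 0.6498 -0.1347  0.1981] [ 0.6691 -0.1149  0.2078]
[ 0.65968455 -0.12532379  0.2591236 ]
```

View pics/w4.png

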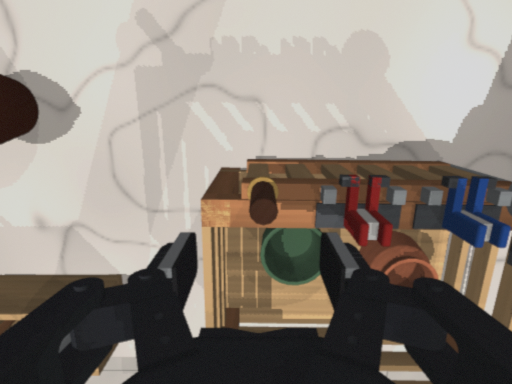

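All four tabs are in: red 24.1 mm and blue 23.6 mm over the outer faces. The handle is centred at (0.6595, -0.125), right under the TCP. I'll descend and grasp.

```bash
python3 -m jog '[[0,0,-3,0,5],[0,0,-6,0,5],[0,0,-8,0,5],[0,0,-9,0,5],[0,0,-9,0,4],[0,0,-9,0,1],[0,0,-9,0,1],[0,0,-9,0,1],[0,0,-9,0,1],[0,0,-9,0,1],[0,0,-9,0,1],[0,0,-9,0,1]]' 50
python3 - <<'E'
import numpy as np
for t in np.arange(.1,1.26,.1): print(t.round(2),(23.2*np.array([-np.sin(t),1-np.cos(t)])).round(1))
E
```

```text
time: 8.4
tcp_pos: [0.6607, -0.1248, 0.1708]
tcp_rot: [-0.0, 0.706, -0.001, 0.708]
force: [-0.5, -4.7, 7.0]
gripper_width: 0.22
0.1 [-2.3  0.1]
0.2 [-4.6  0.5]
0.3 [-6.9  1. ]
0.4 [-9.   1.8]
0.5 [-11.1   2.8]
0.6 [-13.1   4.1]
0.7 [-14.9   5.5]
0.8 [-16.6   7. ]
0.9 [-18.2   8.8]
1.0 [-19.5  10.7]
1.1 [-20.7  12.7]
1.2 [-21.6  14.8]
```

```bash
python3 -m jog '[[-1.1,0,0,0,1],[-2.3,0.1,0,0,1],[-3.5,0.3,0,0,1],[-4.6,0.5,0,0,1],[-5.7,0.7,0,0,1],[-6.9,1,0,0,1],[-8,1.4,0,0,1],[-9,1.8,0,0,1],[-9,1.8,0,0,1]]' 50
```

```text
time: 9.3
tcp_pos: [0.5703, -0.1049, 0.1706]
tcp_rot: [-0.0, 0.706, 0.0, 0.708]
force: [1.1, -0.7, 7.8]
gripper_width: 0.215
```

```bash
python3 -m jog '[[-1.1,0.5,0,0,1],[-2.1,1,0,0,1],[-3.1,1.6,0,0,1],[-4.1,2.3,0,0,1],[-5,3,0,0,1],[-5.9,3.7,0,0,1],[-6.8,4.5,0,0,1],[-7.6,5.2,0,0,1],[-8.4,6.1,0,0,1],[-9.2,7,0,0,1],[-9.2,7,0,0,1]]' 50
python3 -m jog '[[-0.7,0.9,0,0,1],[-1.3,1.9,0,0,1],[-1.9,2.9,0,0,1],[-2.5,3.9,0,0,1],[-3,4.9,0,0,1],[-3.2,5.4,0,0,1],[-3.2,5.4,0,0,1],[-3.2,5.4,0,0,1],[-3.2,5.4,0,0,1]]' 50
python3 - <<'E'
from h import *
o=ctrl.get_obs();p=o['tcp_pos'];print(p,o['force'],o['gripper_width'],np.abs(o['dq']).max(),'gate',np.arctan2(.6597-p[0],.108-p[1]),'r',np.hypot(.6597-p[0],.108-p[1]))
a=snap('top','top2');b=snap('scene','scene2')
t=cv2.resize(a['pixels'][85:245,170:340],(510,480)); s=cv2.resize(b['pixels'][140:340,140:310],(290,341))
out=np.zeros((480,800,3),np.uint8); out[:,:510]=t; out[:341,510:]=s
cv2.imwrite('pics/end.png',out[:,:,::-1])
E
```

```text
time: 10.4
tcp_pos: [0.4794, -0.0327, 0.1706]
tcp_rot: [-0.0, 0.706, 0.002, 0.709]
force: [3.0, 0.4, 6.6]
gripper_width: 0.219
time: 11.3
tcp_pos: [0.4493, 0.0201, 0.1706]
tcp_rot: [0.0, 0.705, 0.001, 0.709]
force: [5.4, 0.9, 5.1]
gripper_width: 0.222
[0.44933176 0.02006261 0.17064583] [5.42571389 0.93756861 5.14626559] 0.22201371512882034 0.0008596379271469581 gate 1.17485563081809 r 0.22800829139746145
```

View pics/end.png

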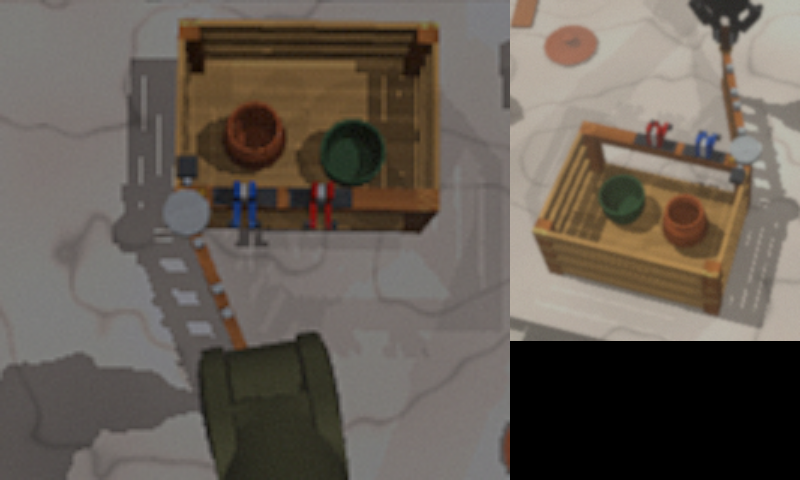

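The gate stands open at about 1.17 rad, with its free end under the gripper at (240,345). It is still and held, the tabs are squeezed at (245,200) and (320,200), and the pots have not moved. I'll hand in.

```bash
python3 - <<'E'
from station import ctrl
ctrl.close_job(); o=ctrl.get_obs(); print(o['time'],o['tcp_pos'],o['gripper_width'])
E
```

```text
the job is handed in; nothing more can be done
the job is handed in; nothing more can be done
```

I squeezed the red catch, then the blue one, then took the gate by its handle and swung it past the detent. I handed the job in at about 11.4 s, still holding the handle with a 50 N grip setting. No verdict was reported.

**Last checks:**
- **Catches:** before I took the handle, the wrist camera measured 24.1 mm (red) and 23.6 mm (blue) over the outer faces, against 24 mm when fully squeezed. In the final pictures both still looked squeezed.
- **Gate:** the tool pose puts it at about 1.17 rad, against the required 1.05 and the stop at 1.3. The arm was at rest and the fingers had closed to about 19 mm on the 20 mm handle.
- **Other things:** both pots looked unmoved in the final picture. I did not measure the jug, lid, bowl, trimming tool and rib again; the arm only passed above the table there and met no unexpected force.

**Small disagreements:**
- **Handle radius:** it came out as 228 mm from my hinge estimate instead of 232 mm, which is within calibration error.
- **Upward force:** about 5–8 N pushed up on the tool whenever the fingers were closed on something. It is far below the limits.
- **State after hand-in:** my last script ended with a message that nothing more can be done, so I have no reading after the hand-in.

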